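# Snap the sterilisation logger into the tray's spring clips

### The arm

A 7-joint arm with a two-finger parallel gripper is mounted at the origin on the work surface. World frame = base frame: x ahead of the robot, y to its left, z up, the work surface at z = 0. Lengths are in mm, angles in rad, forces in N, time in s.
With the tool pointing down it reaches from about 350 to 900 mm from the base axis. Payload 7.2 kg.
Tool frame: the origin (TCP) lies at the very end of the fingers, on their centre line; the grasp point (between the pads) lies 19 mm behind it; z points along the fingers, y is the line along which they close (so a half turn about z gives the same grasp; the last joint's range is limited). The gripper opens to 88 mm and grips with 3 to 60 N. Pads are 20 mm wide; open, the fingers measure 115 mm over their backs; the gripper's body (75 mm by 178 mm) begins 61 mm behind the grasp point.
Start: joints at [1.096, 0.411, -0.013, 1.596, 0.006, 1.134, -0.082], TCP at [247.284, -574.003, 222.653] pointing down, gripper open.
Joint ranges: [-2.95, 2.95], [-0.29, 1.99], [-1.47, 1.44], [0.14, 2.54], [-1.03, 4.17], [0.13, 1.85], [-2.86, 2.86]. Speed limits (rad/s): [2.39, 2.39, 3.01, 3.01, 3.14, 3.14, 3.14].

### API

Orientations are given as a 3x3 rotation matrix whose columns are the frame's x, y, z axes.
In Python, from station import * gives the robot as it stands. The module is installed in compiled form; this text tells all that it offers.
- The arm moves only by the shell command python3 -m crank 'ROWS' [OPENING]. ROWS is JSON, a list that holds one entry, the list of rows, each a list of 4 numbers: the shift along the tool's x, y, z each as a share of 5 cm, from -1 to 1, then the turn about the tool's z as a share of 6 degrees, from -1 to 1. A call has 1 to 12 rows; each row shifts and turns the commanded pose from where the row before left it, along the tool's axes as they then stand; what a row does not reach is not made up. A row lasts 1/10 s, in which the tool goes at most 50 mm and 8.59 degrees, less where a joint would pass 70% of its speed; a pose out of reach is approached as far as the arm can. A call with a number of a shift or a turn outside -1 to 1 is refused whole. A call with a gripper value outside its range is refused whole. OPENING is the gripper command: -1 is fully open, 1 is shut, values between are in proportion, set as the call begins (- or left out, the last holds). The fingers move at their own pace and stop on an object; the grip force is fixed at half the most. Time passes only in rows, so rows that do not move let the fingers close. It gives the time, the measured TCP pose, the force, the opening and the grip force at its end, in the units of the state.
- get_obs(): the state, without advancing time (a new reading comes with each control period).
- grab_frame(name): name is "scene" or "side" or "wrist"; returns a dict with "color" (480x640x3 uint8, red, green, blue), "fovy" (degrees; the focal length in pixels is half the picture's height over the tangent of half this angle, whatever the lens; pixels are square), "cx", "cy" (the principal point, pixels), "k1" (the pictures are not rectified: a ray, as slopes to the right and down, at radius r is drawn at 1 + k1 r^2 times it, then the intrinsics apply), "camera_from_world" (4x4, takes a point from world to camera coordinates). Camera axes: x right, y down, z forward; pixel columns grow to the right and rows downward; lengths in mm; the calibration is good to about 2 mm. A picture is of the moment at which its call begins. There is no depth.
- hand_in(): hands the job in; it is judged then, once.
The state is a dict: "t": time; "qpos": joint angles; "joint_vel": joint speeds; "tau": joint torques, N m; "ee_pos": TCP position; "ee_rot": TCP orientation; "contact_force": force on the tool from outside, world axes, zero at the start; "moment": the same for the moment, N m; "grip_width": finger opening in mm; "grasp_force": force on a finger pad.
Only numpy, scipy, OpenCV 4.12 (cv2) and the standard library are available. Lean on these libraries where they do the work, as an engineer would, in place of code of your own. Each camera call takes 0.05 s, during which the arm holds its last target. There are 200 camera calls.

### The job

Take the steel data logger that is both long and thick and press it down into the pair of spring clips on the steriliser tray until it snaps fully home, lying along the clips and roughly centred so that it sticks out of both. Then let go of it. Leave the short logger and the slim logger where they lie.

Things in the scene. Friction and masses are not known exactly. Their poses are not given: they have to be found in the camera images.
- logger: The logger to load: octagonal steel bar 140 mm long, 28 mm across flats, about 0.15 kg, loose on the bench on a flat, so two 11.6 mm wide flats are upright to grip. Origin: its middle, 14 mm above the bench; x: along the bar. Any way round will do. Lowered into the clips, it meets the spring jaws 20 mm above its seat, needs a push of 10 to 15 N, and from 4 mm above they close over it and draw it down.
- short_logger: Bystander: the same octagonal steel bar, 28 mm across flats, but only 75 mm long. Origin: its middle; x: along the bar. The three loggers lie on the bench about 110 mm apart, roughly side by side, in any order.
- slim_logger: Bystander: octagonal steel bar 140 mm long but only 14 mm across flats, loose on the bench. Origin: its middle; x: along the bar.
- seat (a point): Where the seated logger's middle lies, 45 mm above the bench, over the centre of a fixed metal tray (220 mm in x, 160 in y, rim 16 high). x: along the clips; z: up. Two clips, 14 mm long, at x = -48 and +48: flat posts with a sprung jaw each side (noses 22 mm apart, 10 mm above the seat; splayed guides up to 24 mm above it). Between the clips, an 82 mm gap for fingers, nothing is over 6 mm high.
Things that resemble listed ones, but are neither listed nor needed, are in the scene too. What is shaped like the logger but green, pink or turquoise is not meant.

How it is judged (in metres and radians):
At the end, for the whole second after the job is handed in: The long thick logger lies at rest in both clips, snapped down onto the posts: its middle within 3 mm of the seat in height, within 8 mm across and within 15 mm along the clips, its length along them within 10 degrees, released (z of logger in the frame of seat between -0.003 and 0.003 m and y of logger in the frame of seat between -0.008 and 0.008 m and x of logger in the frame of seat between -0.015 and 0.015 m and angle between the x axis of logger and the x axis of seat, either way round below 0.17 rad and linear speed of logger below 0.02 m/s); the robot touches nothing.
It fails at once if the short logger was moved by more than 30 mm (distance of short_logger from where it was at the start of the episode above 0.03 m).
It fails at once if the slim logger was moved by more than 30 mm (distance of slim_logger from where it was at the start of the episode above 0.03 m).
It also fails if it takes over 38 s, if anything falls off the work surface, if the arm or the gripper's body presses on something with over 40 N, if the wrist force passes 120 N, or if a joint passes its speed limit or range.

## Working session

There is one attempt and no reset: what is moved stays moved. The work goes in short steps, Python scripts to look and compute and a shell command to move; the robot and the scene stay as the last step left them, time stands still between calls to the robot, and variables do not carry over. Pictures are saved under pics/ and viewed, at most 10 in all, crops included, and the job is handed in when it is done.

```bash
mkdir -p pics
cat > h.py <<'E'
from station import *
import numpy as np, cv2, pickle
def grab(n,f):
    d=grab_frame(n); cv2.imwrite(f"pics/{f}.png",d["color"][:,:,::-1]); pickle.dump(d,open(f"{f}.pkl","wb")); return d
def ray(d,u,v):
    f=240/np.tan(np.radians(d["fovy"])/2)
    K=np.array([[f,0,d["cx"]],[0,f,d["cy"]],[0,0,1]])
    p=cv2.undistortPoints(np.array([[[u,v]]],float),K,np.array([d["k1"],0,0,0,0.]))[0,0]
    T=np.array(d["camera_from_world"]); R=T[:3,:3]
    return -R.T@T[:3,3], R.T@np.array([p[0],p[1],1])
def at(d,u,v,z):
    o,r=ray(d,u,v); return o+r*(z-o[2])/r[2]
def proj(d,P):
    f=240/np.tan(np.radians(d["fovy"])/2)
    T=np.array(d["camera_from_world"]); c=T[:3,:3]@P+T[:3,3]; s=c[:2]/c[2]; s=s*(1+d["k1"]*(s@s)); return s*f+[d["cx"],d["cy"]]
def load(f): return pickle.load(open(f"{f}.pkl","rb"))
E
python3 - <<'E'
from h import *
for n in("scene","side","wrist"):
    d=grab(n,n+"0"); print(n,d["fovy"],d["cx"],d["cy"],d["k1"],np.round(ray(d,320,240),2))
o=get_obs(); print(o["t"],o["ee_pos"],np.round(o["ee_rot"],3),o["grip_width"],o["contact_force"])
E
```

```text
scene 54.302416869737456 317.45978610076645 235.52556725129875 -0.11864605095142315 [[ 1.02785e+03 -4.84730e+02  6.32030e+02]
 [-5.60000e-01  4.50000e-01 -7.00000e-01]]
side 44.785562092437786 312.1601947272856 244.02134334489875 -0.15327293054493632 [[-7.9900e+00  5.6450e+02  7.0483e+02]
 [ 5.3000e-01 -6.2000e-01 -5.8000e-01]]
wrist 64.78491906827065 325.22083589700117 240.15403581723925 -0.04212800321177731 [[ 3.2300e+02 -5.4143e+02  3.8358e+02]
 [-2.8000e-01 -1.0000e-01 -9.5000e-01]]
0.15 [ 247.12665034 -573.662071    222.01460641] [[ 0.918  0.396 -0.001]
 [ 0.396 -0.918  0.001]
 [-0.    -0.001 -1.   ]] 87.9268669747971 [-0.19292475 -0.03749686 -0.40107156]
```

View pics/scene0.png

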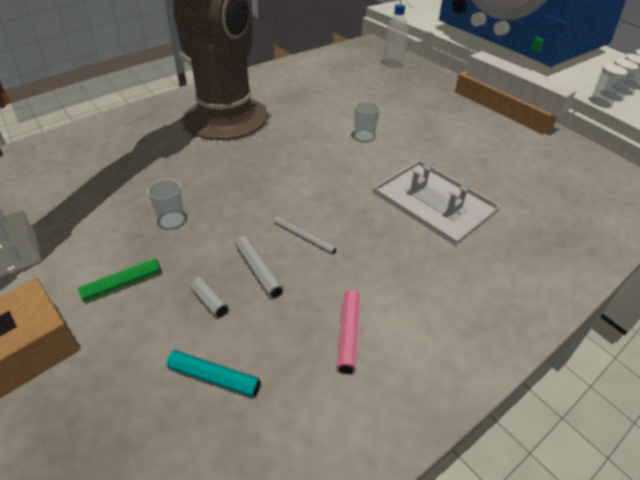

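View pics/side0.png

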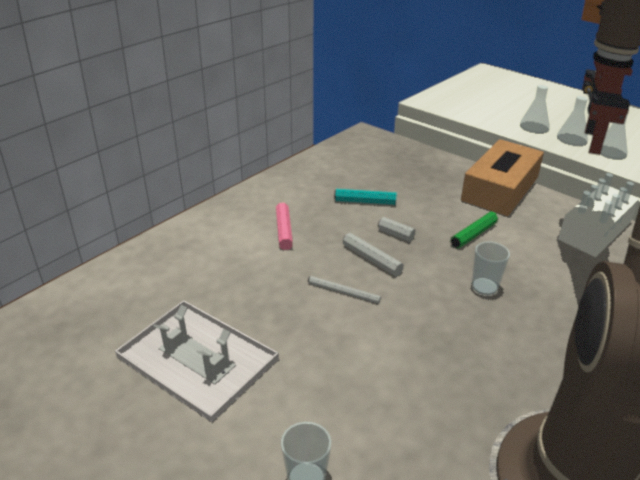

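The scene view shows the thick logger from about (243,240) to (275,292), with the short one at (209,297) and the slim one at (305,235). The tray is at (436,201). The side view agrees, with the logger at (372,253) and the tray at (197,358). I'll enlarge both next.

Run:
```python
from h import *
a=load("scene0")["color"];b=load("side0")["color"]
def c(i,x,y,w,h): return cv2.resize(i[y:y+h,x:x+w],(400,300),interpolation=cv2.INTER_CUBIC)
m=np.vstack([np.hstack([c(a,200,220,100,75+5-5),c(a,370,150,132,99)]),np.hstack([c(b,325,215,100,75),c(b,110,295,172,129)])])
cv2.imwrite("pics/crop0.png",m[:,:,::-1])
```

```text
(no output)
```

View pics/crop0.png

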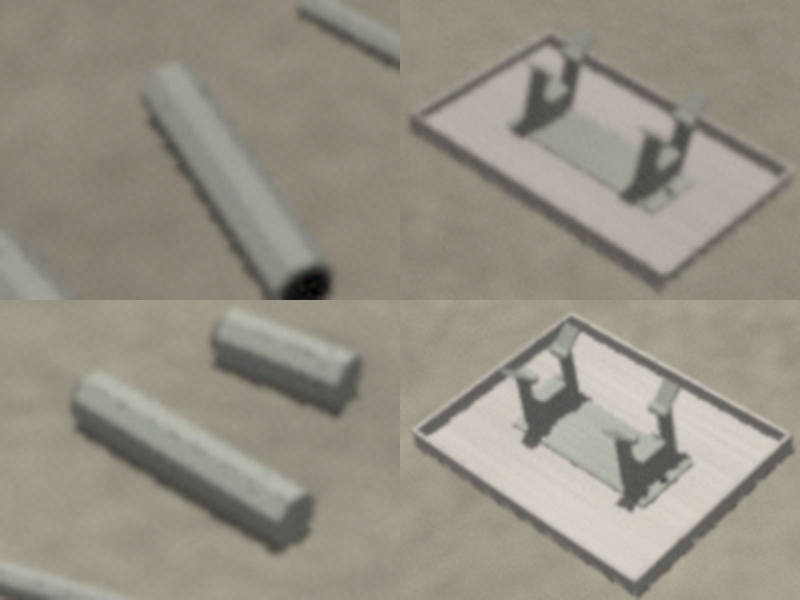

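The crops show the near end face of the logger at about scene px (276,291). The tray rim's corners are sharp in both views. I'll fit poses with models of known size.

```bash
cat > fit.py <<'E'
from h import *
from scipy.optimize import least_squares
a=load("scene0");b=load("side0")
sa=np.array([[12,114],[150,36],[393,170],[260,278]])/(400/132)+[370,150]
sb=np.array([[15,134],[173,15],[392,136],[236,280]])/(400/172)+[110,295]
print("scene");A=np.array([at(a,*p,16) for p in sa]);print(A.round(1))
print("side");B=np.array([at(b,*p,16) for p in sb]);print(B.round(1))
for C in(A,B):print(C.mean(0).round(1),[np.linalg.norm(C[i]-C[i-1]).round(1) for i in range(4)])
# logger
l=lambda x,y:(x/4+200,y/4+220)
s=lambda x,y:(x/4+325,(y-300)/4+215)
print("near",at(a,*l(305,284),14),"sc far top",at(a,*l(172,64),28))
print("side",at(b,*s(90,382),28),at(b,*s(297,500),28))
E
python3 fit.py
```

```text
scene
[[471.9 101.9  16. ]
 [461.2 255.   16. ]
 [673.7 278.7  16. ]
 [689.1 117.7  16. ]]
side
[[666.4 282.9  16. ]
 [682.6 125.6  16. ]
 [467.  105.   16. ]
 [453.9 260.5  16. ]]
[574.  188.3  16. ] [np.float64(217.7), np.float64(153.4), np.float64(213.8), np.float64(161.8)]
[567.5 193.5  16. ] [np.float64(213.7), np.float64(158.2), np.float64(216.6), np.float64(156.0)]
near [ 585.84460905 -224.41535713   14.        ] sc far top [ 448.88493533 -207.44429717   28.        ]
side [ 581.01066397 -217.0214059    28.        ] [ 445.22158016 -204.77687648   28.        ]
```

```bash
python3 -m crank '[[[0.65,-0.37,0,0],[0.65,-0.37,0,0],[0.65,-0.37,0,0],[0.65,-0.37,0,0],[0.65,-0.37,0,0],[0.65,-0.37,0,0],[0.65,-0.37,0,0],[0.65,-0.37,0,0],[0.65,-0.37,0,0],[0.65,-0.37,0,0],[0.65,-0.37,0,0],[0.65,-0.37,0,0]]]' -1
python3 -m crank '[[[0,0,0,0.8],[0,0,0,0.8],[0,0,0,0.8],[0,0,0,0.8],[0,0,0,0.8],[0,0,0,0.8],[0,0,0,0],[0,0,0,0]]]'
python3 - <<'E'
from h import *
d=grab("wrist","w1");o=get_obs();print(o["t"],o["ee_pos"],np.round(o["ee_rot"],3))
E
```

```text
t: 1.35
ee_pos: [518.2, -214.5, 222.5]
ee_rot: [[0.918, 0.396, -0.0], [0.396, -0.918, -0.0], [-0.0, -0.0, -1.0]]
contact_force: [0.8, -0.4, 0.5]
grip_width: 87.8
grasp_force: 0.0
t: 2.15
ee_pos: [517.5, -215.7, 222.5]
ee_rot: [[0.996, -0.093, -0.0], [-0.093, -0.996, 0.0], [-0.0, -0.0, -1.0]]
contact_force: [0.3, -0.2, 1.1]
grip_width: 87.9
grasp_force: 0.0
2.2 [ 517.52616791 -215.75350841  222.51817023] [[ 0.996 -0.093 -0.   ]
 [-0.093 -0.996  0.   ]
 [-0.    -0.    -1.   ]]
```

View pics/w1.png

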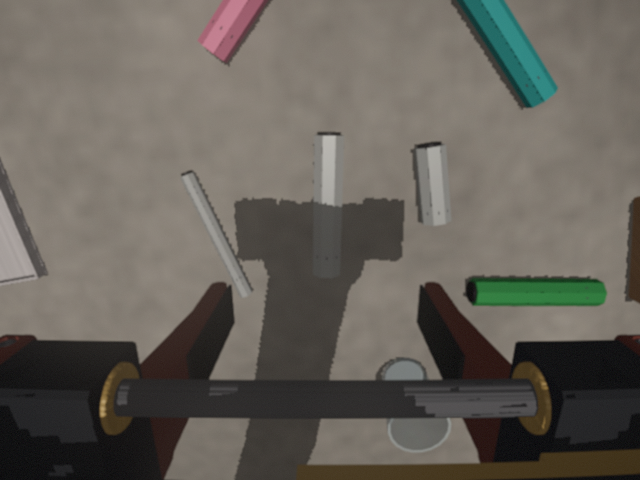

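The wrist view shows the logger upright in the picture. Its top end is at about (329,133) and its lower end at about (327,277). The slim one is to its left and the short one to its right, both well clear.

Run:
```python
from h import *
d=load("w1");o=get_obs()
p=at(d,329,134,28);q=at(d,327,276,28);print(p,q,np.linalg.norm(p-q),np.degrees(np.arctan2(*(p-q)[1::-1])))
m=(p+q)/2;print(m,o["ee_rot"].T@(m-o["ee_pos"]))
for u in (314,343):print(at(d,u,200,14+5.8))
```

```text
[ 589.18711299 -225.94884459   28.        ] [ 450.57067094 -211.34473366   28.        ] 139.38363627942496 -6.014282223348393
[ 519.87889196 -218.64678912   28.        ] [  2.66391801   2.66191816 194.51746108]
[ 528.17388867 -205.77694013   19.8       ]
[ 525.53480413 -233.99400593   19.8       ]
```

```bash
python3 -m crank '[[[0.05,0.05,0.4,0.12],[0,0,0.4,0],[0,0,0.4,0],[0,0,0.4,0],[0,0,0.4,0],[0,0,0.4,0],[0,0,0.4,0],[0,0,0.4,0],[0,0,0.4,0],[0,0,0.4,0],[0,0,0.2,0],[0,0,0.14,0]]]'
python3 -m crank '[[[0,0,0,0],[0,0,0,0],[0,0,0,0],[0,0,0,0],[0,0,0,0],[0,0,0,0],[0,0,0,0],[0,0,0,0]]]' 1
```

```text
t: 3.4
ee_pos: [519.6, -218.4, 4.9]
ee_rot: [[0.994, -0.107, -0.001], [-0.107, -0.994, 0.0], [-0.001, -0.0, -1.0]]
contact_force: [0.2, 0.2, -0.3]
grip_width: 88.2
grasp_force: 0.0
t: 4.2
ee_pos: [519.9, -218.5, 5.7]
ee_rot: [[0.994, -0.108, 0.0], [-0.108, -0.994, -0.0], [0.0, 0.0, -1.0]]
contact_force: [0.5, -0.6, 1.5]
grip_width: 27.5
grasp_force: 30.1
```

Lower the grip slightly for a better hold on the flats.

```bash
python3 -m crank '[[[0,0,0,0],[0,0,0,0],[0,0,0.03,0],[0,0,0.04,0],[0,0,0,0]]]' 0
python3 -m crank '[[[0,0,0,0],[0,0,0,0],[0,0,0,0],[0,0,0,0],[0,0,0,0],[0,0,0,0]]]' 1
python3 -m crank '[[[0,0,-0.1,0],[0,0,-0.3,0],[0,0,-0.4,0],[0,0,-0.4,0],[0,0,-0.4,0],[0,0,-0.4,0],[0,0,-0.4,0],[0,0,-0.4,0],[0,0,-0.4,0],[0,0,-0.4,0],[0,0,-0.2,0],[0,0,0,0]]]'
```

```text
t: 4.7
ee_pos: [519.6, -218.4, 1.8]
ee_rot: [[0.994, -0.108, -0.001], [-0.108, -0.994, 0.0], [-0.001, -0.0, -1.0]]
contact_force: [0.0, -0.4, 0.1]
grip_width: 44.0
grasp_force: 0.0
t: 5.3
ee_pos: [519.9, -218.5, 2.1]
ee_rot: [[0.994, -0.108, 0.0], [-0.108, -0.994, -0.0], [0.0, 0.0, -1.0]]
contact_force: [0.3, 0.1, -0.1]
grip_width: 27.8
grasp_force: 30.0
t: 6.5
ee_pos: [520.6, -218.8, 194.2]
ee_rot: [[0.994, -0.108, 0.003], [-0.108, -0.994, -0.001], [0.003, 0.001, -1.0]]
contact_force: [-0.3, 0.1, -1.3]
grip_width: 27.6
grasp_force: 30.0
```

```bash
python3 -m crank '[[[0.1,-0.3,0,0],[0,-0.7,0,0],[0,-0.7,0,0],[0,-0.8,0,0],[0,-0.8,0,0],[0,-0.8,0,0],[0,-0.8,0,0],[0,-0.8,0,0],[0,-0.8,0,0],[0,-0.8,0,0],[0,-0.6,0,0],[0,-0.35,0,0]]]'
python3 -m crank '[[[0,0,0,-0.65],[0,0,0,-0.65],[0,0,0,-0.65],[0,0,0,0],[0,0,0,0]]]'
python3 - <<'E'
from h import *
d=grab("wrist","w2");grab("scene","s2");grab("side","d2");o=get_obs();print(o["t"],o["ee_pos"],np.round(o["ee_rot"],3))
E
```

```text
t: 7.7
ee_pos: [568.4, 194.1, 191.1]
ee_rot: [[0.994, -0.105, -0.002], [-0.105, -0.994, 0.001], [-0.002, -0.0, -1.0]]
contact_force: [-0.2, -0.2, -0.9]
grip_width: 27.7
grasp_force: 30.0
t: 8.2
ee_pos: [569.4, 190.1, 191.7]
ee_rot: [[0.996, 0.093, -0.001], [0.093, -0.996, -0.001], [-0.001, 0.001, -1.0]]
contact_force: [0.2, -0.0, -1.3]
grip_width: 27.9
grasp_force: 30.0
8.35 [569.4870687  190.61499838 191.99341147] [[ 0.996  0.094 -0.   ]
 [ 0.094 -0.996 -0.   ]
 [-0.     0.    -1.   ]]
```

View pics/w2.png

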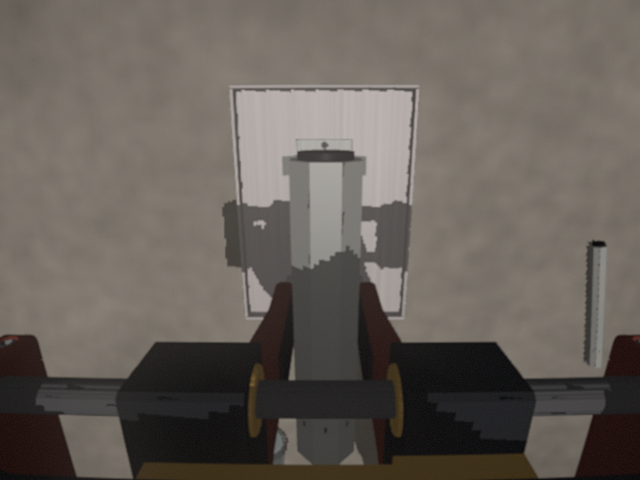

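The tray rim's top corners are at (230,87), (419,87), (404,318) and (245,319). The far clip's guide tips are at u=283 and u=366, row about 165.

Run:
```python
from h import *
d=load("w2");o=get_obs();R=o["ee_rot"]
C=np.array([at(d,*p,16) for p in[(230,87),(419,87),(404,318.5),(245,319)]])
print(C.round(1));print([np.linalg.norm(C[i]-C[i-1]).round(1) for i in range(4)])
m=C.mean(0);e=C[0]-C[3]+C[1]-C[2];yaw=np.arctan2(e[1],e[0]);print(m,np.degrees(yaw),"tool yaw",np.degrees(np.arctan2(R[1,0],R[0,0])))
print("tool delta",R.T@(m-o["ee_pos"]))
g=[at(d,u,165,69) for u in(283,366)];print("guides",g,"rel seat frame",[(np.array([[np.cos(yaw),np.sin(yaw)],[-np.sin(yaw),np.cos(yaw)]])@(x-m)[:2]).round(1) for x in g])
# held bar far end top flat
T=o["ee_pos"][2]+12+14
p=[at(d,u,157,T) for u in(309,343)];print("bar top end in tool",[(R.T@(x-o["ee_pos"])).round(1) for x in p])
```

```text
[[672.7 279.5  16. ]
 [687.3 122.1  16. ]
 [471.7 101.4  16. ]
 [456.4 260.2  16. ]]
[np.float64(217.1), np.float64(158.1), np.float64(216.6), np.float64(159.5)]
[572.03498621 190.78291911  16.        ] 5.282615052413333 tool yaw 5.393165592771186
tool delta [2.58244593e+00 2.89708466e-02 1.75992986e+02]
guides [array([618.30198262, 225.9515247 ,  69.        ]), array([624.01223279, 164.55985738,  69.        ])] rel seat frame [array([49.3, 30.8]), array([ 49.3, -30.9])]
bar top end in tool [array([ 70.7,  -5. , -26. ]), array([ 70.7,   7. , -26. ])]
```

```bash
python3 -m crank '[[[0.05,-0.01,0.1,0],[0,0,0.3,0],[0,0,0.4,0],[0,0,0.4,0],[0,0,0.4,0],[0,0,0.4,0],[0,0,0.3,0],[0,0,0.2,0],[0,0,0.1,0],[0,0,0,0],[0,0,0,0]]]'
python3 - <<'E'
from h import *
a=grab("scene","s3")["color"];b=grab("side","d3")["color"]
c=lambda i,x,y:cv2.resize(i[y:y+135,x:x+180],(400,300),interpolation=cv2.INTER_CUBIC)
cv2.imwrite("pics/c3.png",np.hstack([c(a,345,125),c(b,105,290)])[:,:,::-1])
o=get_obs();print(o["t"],o["ee_pos"])
E
```

```text
t: 9.45
ee_pos: [572.4, 192.0, 62.7]
ee_rot: [[0.995, 0.096, 0.001], [0.096, -0.995, 0.0], [0.001, -0.0, -1.0]]
contact_force: [-0.9, 0.8, -1.8]
grip_width: 27.8
grasp_force: 30.0
9.55 [572.50703168 191.95669845  63.02155483]
```

View pics/c3.png

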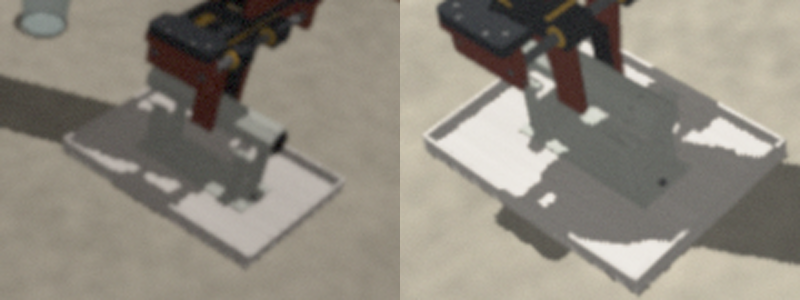

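The bar sits over both clips, in line with them and sticking out of both. I'll press it down gradually.

```bash
python3 -m crank '[[[0,0.02,0.08,0],[0,0,0.08,0],[0,0,0.06,0],[0,0,0.06,0],[0,0,0.06,0]]]'
python3 -m crank '[[[0,0,0.06,0],[0,0,0.06,0],[0,0,0.06,0],[0,0,0,0]]]'
```

```text
t: 10.05
ee_pos: [573.2, 191.3, 46.2]
ee_rot: [[0.995, 0.096, 0.003], [0.096, -0.995, 0.001], [0.003, -0.001, -1.0]]
contact_force: [0.8, 0.3, 2.9]
grip_width: 27.6
grasp_force: 30.0
t: 10.45
ee_pos: [571.5, 190.5, 35.0]
ee_rot: [[0.995, 0.096, -0.001], [0.096, -0.995, -0.0], [-0.001, 0.0, -1.0]]
contact_force: [2.2, 1.0, -5.5]
grip_width: 27.5
grasp_force: 30.0
```

```bash
python3 -m crank '[[[0,0,0.04,0],[0,0,0.03,0],[0,0,0,0]]]'
```

```text
t: 10.75
ee_pos: [571.3, 190.6, 33.1]
ee_rot: [[0.995, 0.096, -0.001], [0.096, -0.995, -0.001], [-0.001, 0.001, -1.0]]
contact_force: [-3.4, -0.7, 7.4]
grip_width: 27.8
grasp_force: 30.0
```

```bash
python3 -m crank '[[[0,0,0,0],[0,0,0,0],[0,0,0,0],[0,0,0,0],[0,0,0,0],[0,0,0,0]]]' -0.2
python3 -m crank '[[[0,0,-0.2,0],[0,0,-0.4,0],[0,0,-0.4,0],[0,0,-0.4,0],[0,0,-0.4,0],[0,0,-0.4,0],[0,0,-0.4,0],[0,0,-0.4,0],[0,0,-0.2,0],[0,0,0,0],[0,0,0,0],[0,0,0,0]]]'
python3 - <<'E'
from h import *
a=grab("scene","s4")["color"];b=grab("side","d4")["color"];w=grab("wrist","w4")["color"]
c=lambda i,x,y:cv2.resize(i[y:y+135,x:x+180],(400,300),interpolation=cv2.INTER_CUBIC)
cv2.imwrite("pics/c4.png",np.vstack([np.hstack([c(a,345,125),c(b,105,290)]),np.hstack([cv2.resize(w,(400,300)),cv2.resize(w[60:360,120:520],(400,300))])])[:,:,::-1])
E
```

```text
t: 11.35
ee_pos: [572.0, 190.7, 32.6]
ee_rot: [[0.995, 0.096, -0.0], [0.096, -0.995, -0.0], [-0.0, 0.0, -1.0]]
contact_force: [0.0, -0.4, 0.2]
grip_width: 52.6
grasp_force: 0.0
t: 12.55
ee_pos: [571.4, 190.5, 191.5]
ee_rot: [[0.995, 0.096, -0.002], [0.096, -0.995, -0.001], [-0.002, 0.0, -1.0]]
contact_force: [-0.3, 0.2, 0.6]
grip_width: 52.8
grasp_force: 0.0
```

View pics/c4.png

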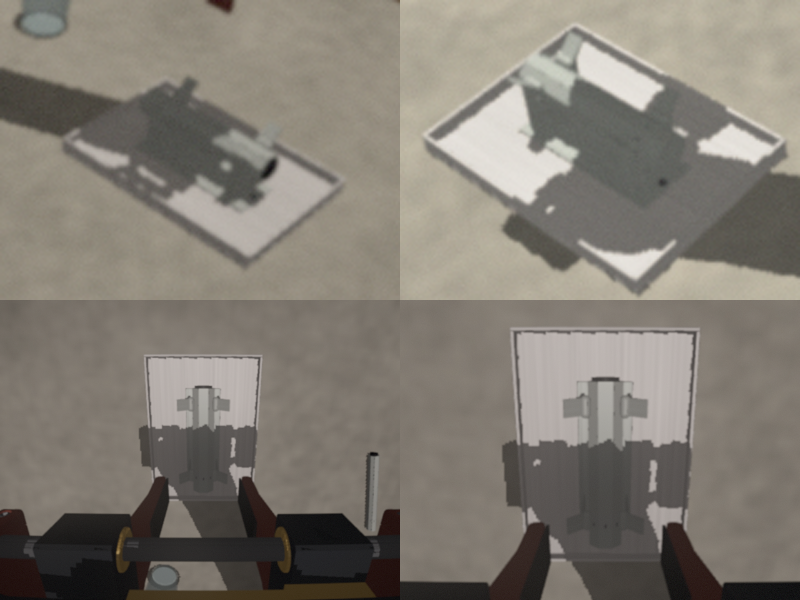

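The bar lies in both clips. In wrist px its ends are at about (325,141) and (325,304). I'll check its pose numerically before handing in.

Run:
```python
from h import *
d=load("w4");m=np.array([572.03,190.78]);y=np.radians(5.28);M=np.array([[np.cos(y),np.sin(y)],[-np.sin(y),np.cos(y)]])
for p in[(325,141),(324.5,304)]: print(M@(at(d,*p,59)[:2]-m))
```

```text
[6.82267600e+01 5.85056179e-02]
[-6.79224066e+01  9.31586270e-03]
```

```bash
python3 -c "
from station import *
print(hand_in())"
```

```text
the job is handed in; nothing more can be done
None
```

The long thick logger is pressed into both clips and released, measured within about 1 mm of centre and in line with the clips; the job is handed in at about 12.7 s, and no verdict came back.

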